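# Load the carrier canister and lock its bayonet lid

### The job

Stand the small amber dropper bottle with the red-banded label upright inside the grey canister, then close the canister with the blue lid: set the lid's two yellow lugs into the slots at the green marks, push the lid down against the spring, turn it about a quarter turn clockwise (seen from above) to the red marks and let it spring up so that it is locked. Leave the other bottle, the timer and the tape roll where they are.

Things in the scene. Friction and masses are not known exactly. Their poses are not given: they have to be found in the camera images.
- bottle_centre (a point): Centre (46 mm above its foot) of the loose amber dropper bottle with a red band on its label, standing upright; body 36 mm in diameter up to 59 mm height, above it a black dropper top that grips like a cylinder 22 mm wide, up to 93 mm: best gripped there, so that it can be let down into the canister. 70 g. z is up along the bottle.
- lid_handle (a point): Centre of the handle of the loose blue lid, 35 mm above the lid's underside, on which it stands at the start. The handle is a black bar 60 mm long along x, 12 mm thick along y, from 20 to 50 mm above the underside; z is up. The lid is a round plug 76 mm in diameter, 20 mm high, hollow below (66 mm wide, 12 mm deep), about 100 g. Half a turn makes no difference.
- lid_lug (a point): Tip of one of the lid's two yellow lugs, which stick out at its lower edge in line with the handle bar (its +x and -x sides): 14 mm wide, 6 mm high, tips 45 mm from the axis, undersides flush with the lid's underside. The tip point is 3 mm above the underside.
- canister: Grey round canister fixed to the worktop, origin on its axis at the worktop, z up; 108 mm outside (foot 128 mm), 120 mm high; bore 72 mm wide, floor 14 mm above the origin. Steel lip at its mouth: opening 81 mm wide, lip 6 mm thick (114 to 120 mm height), with two slots for the lugs on the canister's +x and -x sides. Half a turn makes no difference.
- canister_slot (a point): One of the two slots (21 mm wide, green marks) in the lip, on the canister's +x side, at the lip's top. A black ring under the lip, top at 112 mm height, is sprung: it goes 8 mm down (4 N at first, 11 N at the stop) and turns freely. The lid with its lugs in the slots rests on it, handle centre at 147 mm; pushed down 5 to 8 mm its lugs clear the lip.
- canister_lock (a point): One of the two red marks, on the lip's top, 76 degrees clockwise (seen from above) from a slot. The pushed-down lid turns clockwise only, to an end stop at 80 degrees. With lugs 70 to 80 degrees from the slots they lie under pockets 3 mm deep; let go there, the ring lifts the lid into them and it is locked: handle centre 146 mm above the canister's origin.
- green_bottle: Bystander: larger amber dropper bottle with a green band, 42 x 43 x 105 mm, origin under its centre.
- timer: Bystander: white kitchen-type timer, 22 x 64 x 62 mm, standing, origin under its centre.
- tape: Bystander: roll of tan tape lying flat, 96 x 95 x 25 mm, origin under its centre.

How it is judged (in metres and radians):
On the way, in this order (a step that is already met when the one before it is completed fails the run):
1. the bottle stands upright on the canister's floor, let go (horizontal distance between bottle_centre and canister below 0.03 m and z of bottle_centre in the frame of canister between 0.052 and 0.068 m and angle between bottle_centre's own z axis and vertical below 0.2 rad and contact force between the fingers and bottle below 0.05 N), for 0.2 s.
2. the lid, its lugs in the slots, is pushed down at least 4 mm against the spring, not yet turned far (horizontal distance between lid_handle and canister below 0.005 m and z of lid_handle in the frame of canister between 0.13 and 0.143 m and angle between the x axis of lid_handle and the x axis of canister, either way round below 0.5 rad and angle between lid_handle's own z axis and vertical below 0.1 rad), for 0.04 s.
At the end, for the whole second after the job is handed in: The bottle stands upright (0.2 rad) on the canister's floor within 30 mm of its axis; the lid is in the mouth within 5 mm of the axis, level (0.07 rad), turned at least 65 degrees from the slots and sprung up into its pockets (handle centre 143.5 to 148 mm above the canister's origin) (horizontal distance between bottle_centre and canister below 0.03 m and z of bottle_centre in the frame of canister between 0.052 and 0.068 m and angle between bottle_centre's own z axis and vertical below 0.2 rad and horizontal distance between lid_handle and canister below 0.005 m and z of lid_handle in the frame of canister between 0.1435 and 0.148 m and angle between the x axis of lid_handle and the x axis of canister, either way round above 1.13 rad and angle between lid_handle's own z axis and vertical below 0.07 rad); the robot touches nothing.
It fails at once if the green-banded bottle is moved more than 30 mm or tipped (distance of green_bottle from where it was at the start of the episode above 0.03 m or angle between green_bottle's own z axis and vertical above 0.5 rad).
It fails at once if the timer is moved more than 30 mm or tipped (distance of timer from where it was at the start of the episode above 0.03 m or angle between timer's own z axis and vertical above 0.5 rad).
It fails at once if the tape roll is moved more than 30 mm or tipped (distance of tape from where it was at the start of the episode above 0.03 m or angle between tape's own z axis and vertical above 0.5 rad).
It also fails if it takes over 72 s, if anything falls off the work surface, if the arm or the gripper's body presses on something with over 40 N, if the wrist force passes 120 N, or if a joint passes its speed limit or range.

### The arm

A 6-joint arm with a two-finger parallel gripper is mounted at the origin on a cart in front of the work surface, level with it; the furniture and walls round the work are solid. World frame = base frame: x ahead of the robot, y to its left, z up, the work surface at z = 0. Lengths are in m, angles in degrees, forces in N, time in s.
With the tool pointing down it reaches from about 0.35 to 0.875 m from the base axis. Payload 4.2 kg.
Tool frame: the origin (TCP) lies on the front face of the gripper's body, between the roots of the fingers; the fingertips stand finger_overhang ahead of it and the grasp point (between the pads) lies 51 mm ahead of it (finger_overhang is the distance from the TCP to the fingertips, in m); z points along the fingers, y is the line along which they close (so a half turn about z gives the same grasp; the last joint's range is limited). The gripper opens to 87 mm and grips with 3 to 60 N. Pads are 19 mm wide; open, the fingers measure 117 mm over their backs; the gripper's body (75 mm by 190 mm) begins 51 mm behind the grasp point.
Start: joints at [80.191, 22.042, 0.453, 0, -68.411, -14.817], TCP at [0.26, 0.568, 0.292] pointing down, gripper open.
Joint ranges: [-179.83, 179.83], [-69.29, 118.12], [-61.27, 80.66], [-181.25, 117.63], [-171.15, -9.14], [-177.46, 177.46]. Speed limits (degrees/s): [159.86, 159.86, 180, 180, 180, 180].

### API

Orientations are given as a 3x3 rotation matrix whose columns are the frame's x, y, z axes.
In Python, from station import sense, capture, camera_model, finish_job, finger_overhang gives the robot as it stands. The module is installed in compiled form; this text tells all that it offers.
- The arm moves only by the tool jog_arm, never from a script. Its argument "rows" is a list that holds one entry, the list of rows, each a list of 4 numbers: the shift along the tool's x, y, z in m, then the turn about the tool's z in rad. A call has 1 to 20 rows; each row shifts and turns the commanded pose from where the row before left it, along the tool's axes as they then stand; what a row does not reach is not made up. A row lasts 1/8 s, in which the tool goes at most 62.5 mm and 10.7 degrees, less where a joint would pass 70% of its speed; a pose out of reach is approached as far as the arm can. A call is refused whole if a number of a shift passes 0.0625 or a number of a turn 0.188, either way. A call with a gripper value outside its range is refused whole. "claw" is the opening, from 0 (shut) to 1 (fully open), set as the call begins (left out, the last holds). The fingers move at their own pace and stop on an object; the grip force is fixed at half the most. Time passes only in rows, so rows that do not move let the fingers close. It gives the time, the measured TCP pose, the force, the opening and the grip force at its end, in the units of the state.
- sense(): the state, without advancing time (a new reading comes with each control period).
- capture(name): name is "scene" or "top" or "wrist"; returns the picture (480x640x3 uint8, red, green, blue); there is no depth.
- camera_model(name): a dict with "fovy" (degrees; the focal length in pixels is half the picture's height over the tangent of half this angle, whatever the lens; pixels are square), "cx", "cy" (the principal point, pixels), "k1" (the pictures are not rectified: a ray, as slopes to the right and down, at radius r is drawn at 1 + k1 r^2 times it, then the intrinsics apply), "eye" and "rotation" of the camera in the world. Camera axes: x right, y down, z forward; pixel columns grow to the right and rows downward; lengths in m; the calibration is good to about 2 mm. A picture is of the moment at which its call begins: read the wrist's pose just before it. camera_model takes no time and is no camera call; for the wrist camera it gives the pose at the moment of the call.
- finish_job(): hands the job in; it is judged then, once.
The state is a dict: "time_s": time; "joints": joint angles; "joint_velocities": joint speeds; "effort": joint torques, N m; "tcp_pos": TCP position; "ee_rot": TCP orientation; "wrist_force": force on the tool from outside, world axes, zero at the start; "moment": the same for the moment, N m; "gripper_width": opening from 0.0 (shut) to 1.0 (fully open); "gripper_force": force on a finger pad.
Only numpy, scipy, OpenCV 4.12 (cv2) and the standard library are available. Lean on these libraries where they do the work, as an engineer would, in place of code of your own. Each camera call takes 0.05 s, during which the arm holds its last target. There are 200 camera calls.

## Working session

There is one attempt and no reset: what is moved stays moved. The work goes in short steps, Python scripts to look and compute and a tool call to move; the robot and the scene stay as the last step left them, time stands still between calls to the robot, and variables do not carry over. Pictures are saved under pics/ and viewed, at most 10 in all, crops included, and the job is handed in when it is done.

Besides the shell and the picture viewer there is one more tool, called as name(argument=value, ...) on one line, values as JSON. jog_arm: Moves the arm, as the interface text tells. Its arguments: {"type":"object","properties":{"rows":{"type":"array"},"claw":{"type":"number"}},"required":["rows"]}

```bash
mkdir -p pics; cat > h.py <<'E'
import numpy as np, cv2
from station import *
def save(n,f): 
    im=capture(n); cv2.imwrite(f,im[...,::-1]); return im
def ray(c,u,v):
    f=240/np.tan(np.radians(c['fovy'])/2)
    d=np.array([(u-c['cx'])/f,(v-c['cy'])/f]); s=d.copy()
    for _ in range(30): s=d/(1+c['k1']*(s@s))
    return np.array(c['eye']),np.array(c['rotation'])@np.array([*s,1])
def atz(c,u,v,z):
    e,r=ray(c,u,v); return e+r*(z-e[2])/r[2]
def proj(c,p):
    f=240/np.tan(np.radians(c['fovy'])/2)
    q=np.array(c['rotation']).T@(np.array(p)-np.array(c['eye'])); s=q[:2]/q[2]
    s=s*(1+c['k1']*(s@s)); return s*f+[c['cx'],c['cy']]
E
python3 - <<'E'
from h import *
a=save('scene','pics/s.png');b=save('top','pics/t.png')
print(sense(),finger_overhang)
for n in('scene','top','wrist'):print(n,camera_model(n))
E
```

```text
{'time_s': 0.1, 'joints': array([ 8.01897491e+01,  2.20877570e+01,  3.87238389e-01, -2.41093124e-02,
       -6.84133188e+01, -1.48155383e+01]), 'joint_velocities': array([ 0.0037354 , -0.10605344,  0.14535926,  0.13524516, -0.04249637,
        0.02057101]), 'effort': array([-7.35985395e-04, -3.91689277e+01,  1.87936735e+01,  4.23191071e+00,
        1.34700336e-02, -7.75161720e-05]), 'tcp_pos': array([0.26025585, 0.5677873 , 0.2912547 ]), 'ee_rot': array([[ 9.08984012e-01, -4.16830350e-01, -7.24075599e-04],
       [-4.16830959e-01, -9.08982055e-01, -1.89108496e-03],
       [ 1.30089880e-04,  2.02078312e-03, -9.99997950e-01]]), 'wrist_force': array([0.31869211, 0.38243935, 1.00417181]), 'moment': array([-0.00895892,  0.00054832,  0.02073884]), 'gripper_force': 0.0, 'gripper_width': 1.0017872718837153} 0.0697
scene {'fovy': 46.43986284203049, 'cx': 310.1856587426501, 'cy': 236.1978482251055, 'k1': -0.10940708786956177, 'eye': array([-0.27824504, -0.82516201,  1.09265638]), 'rotation': array([[ 0.74476271, -0.42748109,  0.51243382],
       [-0.66716667, -0.49392364,  0.55760925],
       [ 0.01473577, -0.75716534, -0.65305705]])}
top {'fovy': 54.328587646674166, 'cx': 322.3793504731388, 'cy': 240.72789075547965, 'k1': -0.10663558838941858, 'eye': array([ 0.28679609, -0.00288685,  1.4071565 ]), 'rotation': array([[-0.01150239, -0.99009523,  0.13992543],
       [-0.99992147,  0.01069299, -0.00653495],
       [ 0.004974  , -0.13998961, -0.99014048]])}
wrist {'fovy': 64.35858512197365, 'cx': 328.14462728268893, 'cy': 236.0960287298193, 'k1': 0.014031968216489374, 'eye': array([0.33589549, 0.5335035 , 0.38360138]), 'rotation': array([[-0.41686792, -0.86566664, -0.27720462],
       [-0.90896021,  0.39819151,  0.12342957],
       [ 0.00353167,  0.3034218 , -0.9528498 ]])}
```

View pics/t.png

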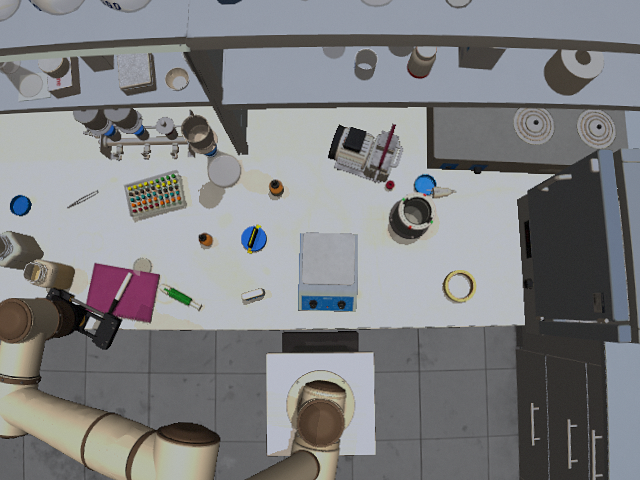

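View pics/s.png

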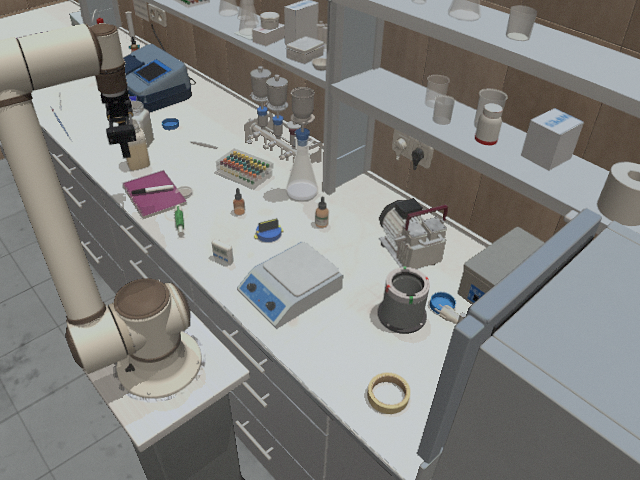

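The top view shows the small bottle at about (206,240), the larger bottle at (276,188), the lid at (254,238) and the canister at (410,216). I'll enlarge these for a closer look.

```bash
python3 - <<'E'
from h import *
t=cv2.imread('pics/t.png');s=cv2.imread('pics/s.png')
r=lambda im,x,y,w,h,k:cv2.resize(im[y:y+h,x:x+w],None,fx=k,fy=k,interpolation=cv2.INTER_CUBIC)
a=r(t,185,210,100,60,4); b=r(t,370,185,100,60,4)
c=r(s,220,180,100,75,4); d=r(s,355,255,100,75,4)
cv2.imwrite('pics/c1.png',np.vstack([np.hstack([a,b]),np.hstack([c,d])]))
E
```

```text
(no output)
```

View pics/c1.png

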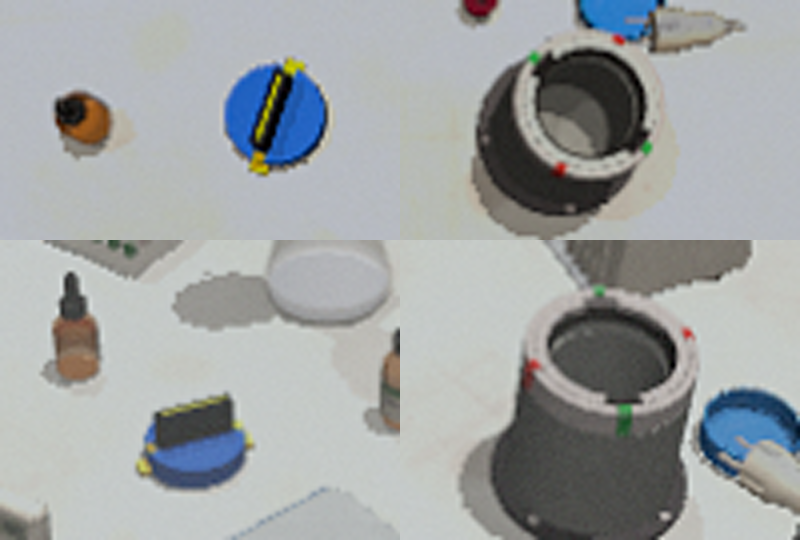

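```bash
python3 - <<'E'
from h import *
T=camera_model('top');S=camera_model('scene')
p=lambda n,c,u,v,z:print(n,atz(c,u-.4,v-.4,z).round(4)) 
p('bot',T,202.5,237,.09);p('bot',S,237.75,189.5,.093);p('bot foot',S,239.5,214,.0)
def pair(n,c,a,b,z):
    A=atz(c,a[0]-.4,a[1]-.4,z);B=atz(c,b[0]-.4,b[1]-.4,z);d=A-B
    print(n,((A+B)/2).round(4),'dist',np.linalg.norm(d).round(4),'ang',np.degrees(np.arctan2(d[1],d[0])).round(1)%180)
pair('lidT',T,(258.3,226.75),(249.75,250.75),.004);pair('lidS',S,(256.25,236.75),(282.5,230.5),.004)
p('lid disk',T,254,238.75,.02)
pair('grT',T,(403.75,199.5),(431.75,222),.12);pair('rdT',T,(425,195),(410,227),.12)
pair('grS',S,(405,268),(411.25,297),.12);pair('rdS',S,(426.75,278.5),(388.25,286.75),.12)
E
```

```text
bot [0.4886 0.3328 0.09  ]
bot [0.485  0.3357 0.093 ]
bot foot [0.483  0.3344 0.    ]
lidT [0.4948 0.1965 0.004 ] dist 0.0777 ang 160.9
lidS [0.492  0.1952 0.004 ] dist 0.0827 ang 159.5
lid disk [0.4923 0.1944 0.02  ]
grT [ 0.5525 -0.2803  0.12  ] dist 0.101 ang 49.7
rdT [ 0.552  -0.2798  0.12  ] dist 0.103 ang 153.0
grS [ 0.5517 -0.2782  0.12  ] dist 0.0996 ang 49.6
rdS [ 0.5498 -0.2787  0.12  ] dist 0.1031 ang 154.6
```

Two-view checks agree: bottle at (0.486, 0.334), lid at (0.493, 0.195) with its bar at about 160°, and canister at (0.5515, -0.279) with slots at 49.7°. I'll move above the bottle.

jog_arm(rows=[[[0.0303,0.01185,0,0],[0.0303,0.01185,0,0],[0.0303,0.01185,0,0],[0.0303,0.01185,0,0],[0.0303,0.01185,0,0],[0.0303,0.01185,0,0],[0.0303,0.01185,0,0],[0.0303,0.01185,0,0],[0.0303,0.01185,0.02,0],[0.0303,0.01185,0.02,0],[0,0,0,0],[0,0,0,0]]])

```text
time_s: 1.6
tcp_pos: [0.4865, 0.3345, 0.2524]
ee_rot: [[0.909, -0.417, 0.0], [-0.417, -0.909, 0.0], [0.0, -0.0, -1.0]]
wrist_force: [0.5, -0.1, -0.5]
gripper_width: 1.003
gripper_force: 0.0
```

```bash
python3 - <<'E'
from h import *
W=camera_model('wrist');im=save('wrist','pics/w1.png');s=sense()
print(s['time_s'],s['tcp_pos'],s['ee_rot'].round(4).tolist(),s['joints'].round(1))
for p in [(.486,.334,.093),(.486,.334,0)]:print(proj(W,p))
import pickle;pickle.dump(W,open('w1.pkl','wb'))
E
```

```text
1.65 [0.48634654 0.33491071 0.25285192] [[0.9094, -0.416, 0.0009], [-0.416, -0.9094, 0.0008], [0.0004, -0.0011, -1.0]] [ 50.3  20.4  -8.    0.  -61.6  15.2]
[328.80698813 240.40963119]
[328.50605703 208.91648299]
```

View pics/w1.png

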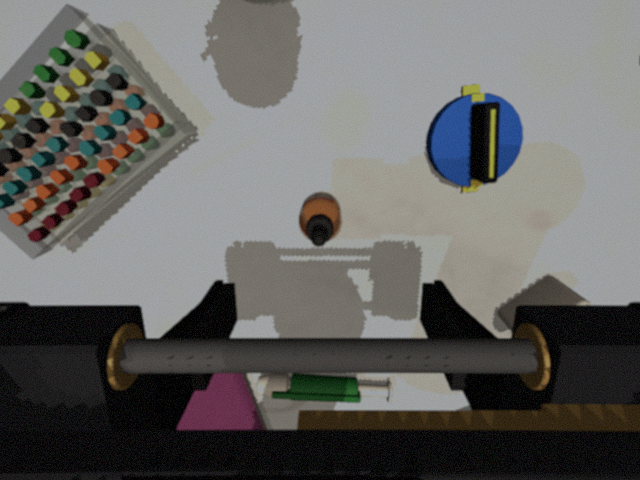

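The dropper tip is at (319,232), a few mm off the prediction. The lid's lugs are at (470,90) and (471,187).

```bash
python3 - <<'E'
from h import *;import pickle
W=pickle.load(open('w1.pkl','rb'))
print(atz(W,319,230,.09),atz(W,320,216,.05))
A=atz(W,470,90,.005);B=atz(W,471,187,.005);print(A,B,(A+B)/2,np.linalg.norm(A-B),np.degrees(np.arctan2(*(A-B)[1::-1])))
E
```

```text
[0.49489931 0.33743859 0.09      ] [0.49458739 0.33765283 0.05      ]
[0.53017039 0.18449471 0.005     ] [0.45211074 0.20900377 0.005     ] [0.49114056 0.19674924 0.005     ] 0.08181689035618303 -17.431173892079457
```

```bash
python3 - <<'E'
from h import *;import pickle
W=pickle.load(open('w1.pkl','rb'))
im=cv2.imread('pics/w1.png')[180:260,270:370]
cv2.imwrite('pics/c2.png',cv2.resize(im,None,fx=7,fy=7,interpolation=cv2.INTER_CUBIC))
for c in [(.486,.334),(.490,.336)]:
  for z,r in[(.093,.004),(.075,.011),(.059,.011),(.05,.018),(0,.018)]:
    q=np.array([proj(W,(c[0]+r*np.cos(a),c[1]+r*np.sin(a),z)) for a in np.arange(0,6.3,.2)]);print(c,z,(q.min(0)-[270,180])*7//1,(q.max(0)-[270,180])*7//1)
E
```

```text
(0.486, 0.334) 0.093 [371. 384.] [451. 460.]
(0.486, 0.334) 0.075 [307. 268.] [514. 467.]
(0.486, 0.334) 0.059 [312. 231.] [508. 420.]
(0.486, 0.334) 0.05 [253. 151.] [566. 453.]
(0.486, 0.334) 0 [274.  68.] [544. 332.]
(0.49, 0.336) 0.093 [336. 357.] [416. 434.]
(0.49, 0.336) 0.075 [274. 242.] [482. 442.]
(0.49, 0.336) 0.059 [280. 206.] [477. 396.]
(0.49, 0.336) 0.05 [223. 126.] [536. 430.]
(0.49, 0.336) 0 [247.  46.] [518. 312.]
```

View pics/c2.png

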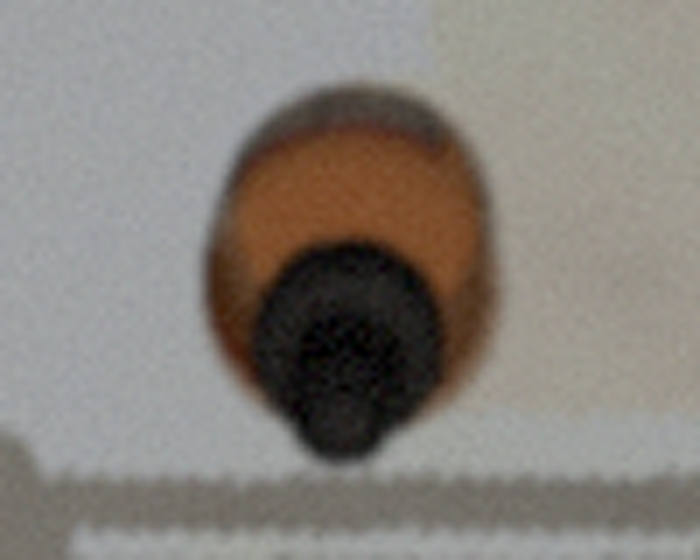

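jog_arm(rows=[[[0,-0.004,0.03,0],[0,0,0.03,0],[0,0,0.03,0],[0,0,0.02,0],[0,0,0.0125,0],[0,0,0,0]]], claw=0.8)

```text
time_s: 2.4
tcp_pos: [0.4877, 0.3383, 0.1295]
ee_rot: [[0.909, -0.416, -0.0], [-0.416, -0.909, -0.001], [-0.0, 0.001, -1.0]]
wrist_force: [-0.2, 0.1, 0.2]
gripper_width: 0.796
gripper_force: 0.0
```

jog_arm(rows=[[[0,0,0,0],[0,0,0,0],[0,0,0,0],[0,0,0,0],[0,0,0,0],[0,0,0,0]]], claw=0)

```text
time_s: 3.15
tcp_pos: [0.4881, 0.3378, 0.1297]
ee_rot: [[0.909, -0.417, -0.0], [-0.417, -0.909, -0.0], [-0.0, 0.0, -1.0]]
wrist_force: [0.3, -0.0, -0.1]
gripper_width: 0.238
gripper_force: 29.6
```

jog_arm(rows=[[[0,0,-0.02,0],[0,0,-0.04,0],[0,0,-0.05,0],[0,0,-0.04,0],[0,0,-0.02,0],[0,0,0,0]]])

```text
time_s: 3.9
tcp_pos: [0.4884, 0.3381, 0.3013]
ee_rot: [[0.909, -0.417, 0.002], [-0.417, -0.909, 0.003], [0.001, -0.004, -1.0]]
wrist_force: [-0.8, 0.3, -0.6]
gripper_width: 0.239
gripper_force: 29.6
```

jog_arm(rows=[[[0.01,0.016,0,0],[0.0197,0.0334,0,0],[0.0197,0.0334,0,0],[0.0197,0.0334,0,0],[0.0197,0.0334,0,0],[0.0197,0.0334,0,0],[0.0197,0.0334,0,0],[0.0197,0.0334,0,0],[0.0197,0.0334,0,0],[0.0197,0.0334,0,0],[0.0197,0.0334,0,0],[0.0197,0.0334,0,0],[0.0197,0.0334,0,0],[0.0197,0.0334,0,0],[0.0197,0.0334,0,0],[0.0197,0.0334,0,0],[0.009,0.017,0,0],[0,0,0,0],[0,0,0,0]]])

```text
time_s: 6.28
tcp_pos: [0.5511, -0.2781, 0.2992]
ee_rot: [[0.909, -0.416, -0.001], [-0.416, -0.909, 0.001], [-0.001, -0.0, -1.0]]
wrist_force: [-0.6, 0.4, -1.3]
gripper_width: 0.241
gripper_force: 29.6
```

```bash
python3 - <<'E'
from h import *
import pickle
W=camera_model('wrist');im=save('wrist','pics/w2.png');s=sense()
print(s['time_s'],s['tcp_pos'],s['gripper_width'],s['joints'].round(1))
pickle.dump(W,open('w2.pkl','wb'))
for d in (49.7,-26.3,229.7,153.7):
  a=np.radians(d);print(d,proj(W,(.5515+.051*np.cos(a),-.279+.051*np.sin(a),.12)))
E
```

```text
6.325 [ 0.55128291 -0.2778004   0.29954189] 0.23602824003192757 [-11.7  21.   -0.   -0.  -69.   77.2]
49.7 [261.71017951 212.4201137 ]
-26.3 [330.94916019 160.98069405]
229.7 [393.83444618 247.89110103]
153.7 [326.81569698 292.63956261]
```

View pics/w2.png

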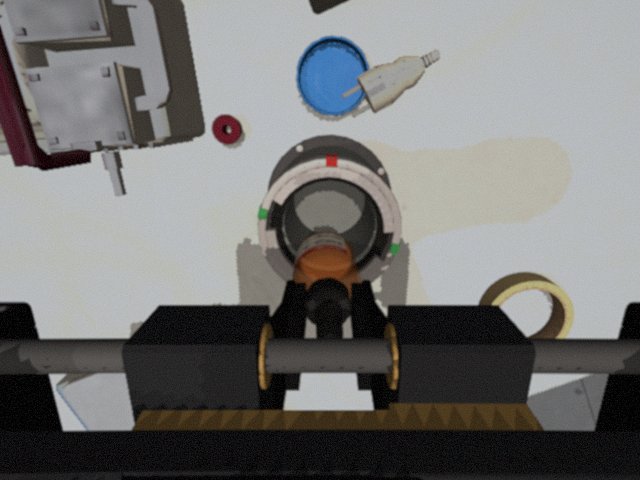

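The lip marks (263,213), (395,249) and (331,161) match the prediction to about 1 mm. I'll lower the bottle.

jog_arm(rows=[[[0,0.002,0.02,0],[0,0,0.03,0],[0,0,0.03,0],[0,0,0.03,0],[0,0,0.02,0],[0,0,0.015,0],[0,0,0.008,0],[0,0,0,0],[0,0,0,0]]])

```text
time_s: 7.45
tcp_pos: [0.5512, -0.2806, 0.1476]
ee_rot: [[0.909, -0.416, 0.002], [-0.416, -0.909, -0.001], [0.002, -0.0, -1.0]]
wrist_force: [-0.3, -0.6, 0.2]
gripper_width: 0.242
gripper_force: 29.6
```

jog_arm(rows=[[[0,0,0.002,0],[0,0,0.001,0],[0,0,0,0],[0,0,0,0]]])

```text
time_s: 7.95
tcp_pos: [0.5507, -0.2805, 0.1438]
ee_rot: [[0.909, -0.417, 0.0], [-0.417, -0.909, -0.0], [0.0, 0.0, -1.0]]
wrist_force: [0.8, -0.2, -0.4]
gripper_width: 0.239
gripper_force: 29.6
```

jog_arm(rows=[[[0,0,0,0],[0,0,0,0],[0,0,0,0],[0,0,0,0],[0,0,0,0]]], claw=0.4)

```text
time_s: 8.57
tcp_pos: [0.5507, -0.2805, 0.1438]
ee_rot: [[0.909, -0.417, 0.0], [-0.417, -0.909, -0.0], [0.0, 0.0, -1.0]]
wrist_force: [-0.1, -0.1, -0.7]
gripper_width: 0.398
gripper_force: 0.0
```

jog_arm(rows=[[[0,0,-0.01,0],[0,0,-0.02,0],[0,0,-0.03,0],[0,0,-0.04,0],[0,0,-0.05,0],[0,0,0,0]]])

```text
time_s: 9.32
tcp_pos: [0.5524, -0.2813, 0.3001]
ee_rot: [[0.909, -0.416, 0.011], [-0.416, -0.909, -0.004], [0.012, -0.001, -1.0]]
wrist_force: [0.6, -1.0, -0.3]
gripper_width: 0.397
gripper_force: 0.0
```

```bash
python3 - <<'E'
from h import *
import pickle
W=camera_model('wrist');im=save('wrist','pics/w3.png');s=sense()
print(s['time_s'],s['tcp_pos'],s['gripper_width'],s['joints'].round(1),s['ee_rot'].round(4).tolist())
E
```

```text
9.375 [ 0.55128355 -0.28066146  0.29693016] 0.4003569649949858 [-12.   21.1  -0.3   0.  -68.3  77.4] [[0.909, -0.4167, 0.0058], [-0.4167, -0.9091, -0.0014], [0.0059, -0.0012, -1.0]]
```

View pics/w3.png

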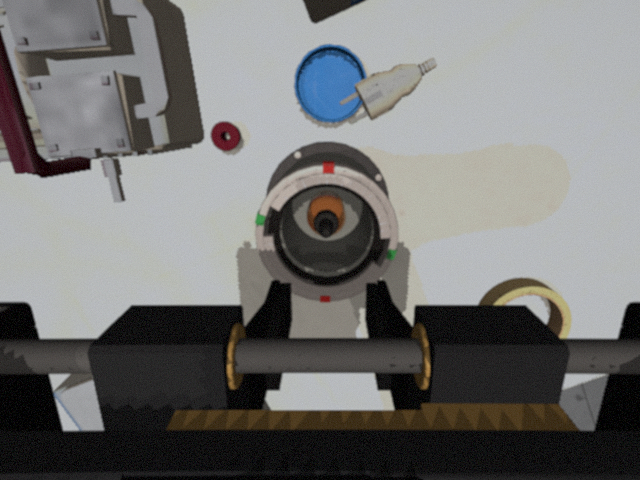

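The bottle stands upright inside the canister (dropper at (325,222)). Next, the lid.

jog_arm(rows=[[[-0.01,-0.017,0,0],[-0.0209,-0.034,0,0],[-0.0209,-0.034,0,0],[-0.0209,-0.034,0,0],[-0.0209,-0.034,0,0],[-0.0209,-0.034,0,0],[-0.0209,-0.034,0,0],[-0.0209,-0.034,0,0],[-0.0209,-0.034,0,0],[-0.0209,-0.034,0,0],[-0.0209,-0.034,0,0],[-0.0209,-0.034,0.02,0],[-0.0112,-0.0177,0.02,0],[0,0,0.01,-0.08],[0,0,0,0],[0,0,0,0]]], claw=0.7)

```text
time_s: 11.38
tcp_pos: [0.4924, 0.1957, 0.2438]
ee_rot: [[0.939, -0.344, -0.0], [-0.344, -0.939, -0.0], [-0.0, 0.0, -1.0]]
wrist_force: [0.1, 0.2, 0.5]
gripper_width: 0.699
gripper_force: 0.0
```

```bash
python3 - <<'E'
from h import *
import pickle
W=camera_model('wrist');im=save('wrist','pics/w4.png');s=sense()
print(s['time_s'],s['tcp_pos'],s['gripper_width'],s['joints'].round(1),s['ee_rot'].round(4).tolist())
pickle.dump(W,open('w4.pkl','wb'))
im=cv2.imread('pics/w4.png')[130:290,230:430]
cv2.imwrite('pics/c4.png',cv2.resize(im,None,fx=3.5,fy=3.5,interpolation=cv2.INTER_CUBIC))
c=np.array([.4925,.1957])
u=np.array([np.cos(np.radians(-20)),np.sin(np.radians(-20))])
q=lambda xy,z:((proj(W,(*xy,z))-[230,130])*3.5).round(0)
print('lugs',q(c+.045*u,.006),q(c-.045*u,.006),'bar top ends',q(c+.03*u,.05),q(c-.03*u,.05))
E
```

```text
11.425 [0.49263011 0.19562783 0.24405858] 0.702872816569034 [ 39.2  15.2 -17.    0.  -57.8  30.7] [[0.9391, -0.3436, 0.0004], [-0.3436, -0.9391, 0.0001], [0.0003, -0.0003, -1.0]]
lugs [342. 109.] [342. 453.] bar top ends [342. 203.] [342. 462.]
```

View pics/c4.png

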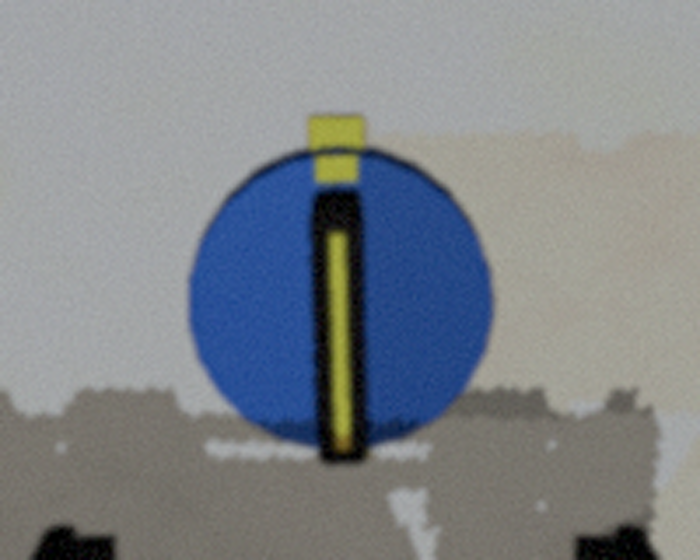

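jog_arm(rows=[[[-0.0008,0,0.03,-0.022],[0,0,0.03,0],[0,0,0.03,0],[0,0,0.03,0],[0,0,0.02,0],[0,0,0.0115,0],[0,0,0,0],[0,0,0,0]]])

```text
time_s: 12.42
tcp_pos: [0.4925, 0.1963, 0.0932]
ee_rot: [[0.947, -0.322, 0.002], [-0.322, -0.947, 0.001], [0.001, -0.002, -1.0]]
wrist_force: [-0.1, -0.3, -0.4]
gripper_width: 0.697
gripper_force: 0.0
```

jog_arm(rows=[[[0,0,0,0],[0,0,0,0],[0,0,0,0],[0,0,0,0],[0,0,0,0],[0,0,0,0],[0,0,0,0]]], claw=0)

```text
time_s: 13.3
tcp_pos: [0.492, 0.196, 0.0922]
ee_rot: [[0.947, -0.322, 0.0], [-0.322, -0.947, 0.0], [0.0, -0.0, -1.0]]
wrist_force: [0.1, 0.7, 0.1]
gripper_width: 0.133
gripper_force: 30.0
```

jog_arm(rows=[[[0,0,-0.02,0],[0,0,-0.04,0],[0,0,-0.05,0],[0,0,-0.04,0],[0,0,-0.02,0],[0.0087,0.018,0,0],[0.0174,0.036,0,0],[0.0174,0.036,0,0],[0.0174,0.036,0,0],[0.0174,0.036,0,0],[0.0174,0.036,0,0],[0.0174,0.036,0,0],[0.0174,0.036,0,0],[0.0174,0.036,0,0],[0.0174,0.036,0,0],[0.0174,0.036,0,0],[0.0174,0.036,0,0],[0.0087,0.018,0,0],[0,0,0,0],[0,0,0,0]]])

```text
time_s: 15.8
tcp_pos: [0.55, -0.2797, 0.2616]
ee_rot: [[0.947, -0.322, -0.001], [-0.322, -0.947, 0.001], [-0.002, -0.0, -1.0]]
wrist_force: [-0.5, 1.0, -0.9]
gripper_width: 0.13
gripper_force: 30.0
```

jog_arm(rows=[[[0,0,0,0.07],[0,0,0,0.139],[0,0,0,0.139],[0,0,0,0.139],[0,0,0,0.139],[0,0,0,0.139],[0,0,0,0.139],[0,0,0,0.139],[0,0,0,0.139],[0,0,0,0.139],[0,0,0,0.139],[0,0,0,0.139],[0,0,0,0.139],[0,0,0,0.139],[0,0,0,0.069],[0,0,0,0],[0,0,0,0]]])

```text
time_s: 17.92
tcp_pos: [0.5506, -0.2796, 0.2624]
ee_rot: [[-0.645, -0.764, 0.0], [-0.764, 0.645, 0.0], [-0.0, -0.0, -1.0]]
wrist_force: [-0.0, -0.7, -0.3]
gripper_width: 0.141
gripper_force: 30.0
```

```bash
python3 - <<'E'
from h import *
W=camera_model('wrist');im=save('wrist','pics/w5.png');s=sense()
R=s['ee_rot'];print(s['time_s'],s['tcp_pos'],s['joints'].round(1),np.degrees(np.arctan2(R[1,0],R[0,0])))
g=s['tcp_pos'][:2];u=R[:2,0]
for r in(.045,-.045):print('lug pred',proj(W,(*(g+r*u),s['tcp_pos'][2]-.0922+.003)))
for d in (49.7,-26.3,229.7,153.7):
  a=np.radians(d);print(d,proj(W,(.5506+.051*np.cos(a),-.2796+.051*np.sin(a),.12)))
E
```

```text
17.975 [ 0.55058193 -0.27971787  0.26234873] [-11.9  22.5  -3.2  -0.  -64.3 -28.2] -130.18561091269956
lug pred [326.46423343 199.18339542]
lug pred [326.61327326 358.55261367]
49.7 [326.85201158 319.41753663]
-26.3 [252.19569694 267.43206397]
229.7 [327.08078561 171.54187543]
153.7 [403.95919027 232.12152771]
```

View pics/w5.png

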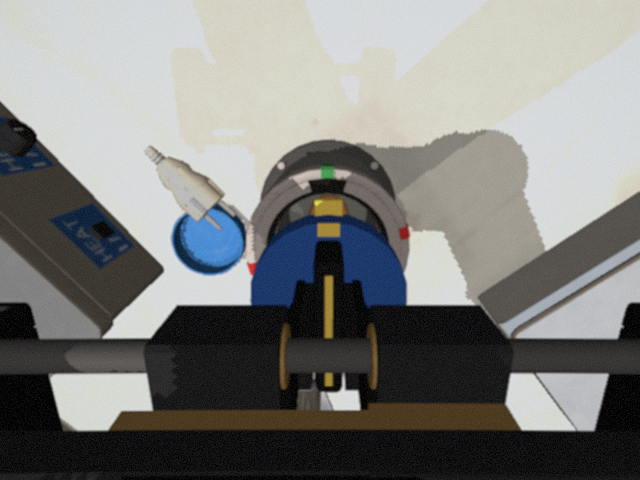

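The green slot (327,172) and both red marks match the prediction, and the lug tip (328,199) is in line. I'll lower the lid.

jog_arm(rows=[[[0,-0.0005,0.015,0],[0,0,0.015,0],[0,0,0.01,0],[0,0,0.006,0],[0,0,0.005,0],[0,0,0.005,0],[0,0,0,0],[0,0,0,0]]])

```text
time_s: 18.98
tcp_pos: [0.5511, -0.2807, 0.2066]
ee_rot: [[-0.646, -0.763, 0.001], [-0.763, 0.646, -0.0], [-0.0, -0.001, -1.0]]
wrist_force: [0.2, 0.0, -0.6]
gripper_width: 0.135
gripper_force: 30.0
```

jog_arm(rows=[[[0,0,0.003,0],[0,0,0.002,0],[0,0,0.002,0],[0,0,0.002,0],[0,0,0,0],[0,0,0,0]]])

```text
time_s: 19.73
tcp_pos: [0.5513, -0.2807, 0.1989]
ee_rot: [[-0.646, -0.763, 0.002], [-0.763, 0.646, -0.001], [-0.0, -0.002, -1.0]]
wrist_force: [-2.1, 1.4, 6.8]
gripper_width: 0.137
gripper_force: 30.0
```

jog_arm(rows=[[[0,0,0.0015,0],[0,0,0,0],[0,0,0,0],[0,0,0,0]]])

```text
time_s: 20.23
tcp_pos: [0.5513, -0.2807, 0.1977]
ee_rot: [[-0.646, -0.763, 0.002], [-0.763, 0.646, -0.001], [-0.0, -0.002, -1.0]]
wrist_force: [-1.5, 2.0, 8.5]
gripper_width: 0.136
gripper_force: 30.0
```

jog_arm(rows=[[[0,0,0.0003,0.05],[0,0,0,0.09],[0,0,0,0.09],[0,0,0,0.09],[0,0,0,0.09],[0,0,0,0]]])

```text
time_s: 20.98
tcp_pos: [0.5509, -0.2805, 0.1973]
ee_rot: [[-0.897, -0.442, 0.001], [-0.442, 0.897, -0.001], [-0.0, -0.001, -1.0]]
wrist_force: [-1.8, 2.1, 8.7]
gripper_width: 0.136
gripper_force: 30.0
```

```bash
python3 -c "
from h import *
s=sense();print(s['moment'],s['wrist_force'],s['tcp_pos'])"
```

```text
[ 0.90384245  0.69083115 -0.0473595 ] [-1.80990467  2.06325105  8.71411407] [ 0.5508765  -0.28050122  0.19725405]
```

jog_arm(rows=[[[0,0,0,0.09],[0,0,0,0.09],[0,0,0,0.09],[0,0,0,0.09],[0,0,0,0.09],[0,0,0,0.09],[0,0,0,0.09],[0,0,0,0.09],[0,0,0,0.09],[0,0,0,0.09],[0,0,0,0.01],[0,0,0,0],[0,0,0,0]]])

```text
time_s: 22.6
tcp_pos: [0.5504, -0.2795, 0.1968]
ee_rot: [[-0.9, 0.437, -0.001], [0.436, 0.9, 0.001], [0.002, 0.001, -1.0]]
wrist_force: [-4.4, 5.7, 9.8]
gripper_width: 0.137
gripper_force: 30.0
```

```bash
python3 -c "
from h import *
s=sense();R=s['ee_rot'];print(s['moment'],s['wrist_force'],s['tcp_pos'],np.degrees(np.arctan2(R[1,0],R[0,0])))"
```

```text
[1.8626468  0.88596956 0.01553281] [-4.36086099  5.74292616  9.77106165] [ 0.55035751 -0.27949082  0.19680775] 154.11919968570237
```

jog_arm(rows=[[[0,0,-0.002,0],[0,0,-0.002,0],[0,0,-0.002,0],[0,0,0,0],[0,0,0,0]]])

```text
time_s: 23.22
tcp_pos: [0.5508, -0.2802, 0.2016]
ee_rot: [[-0.9, 0.437, -0.0], [0.437, 0.9, 0.0], [0.0, 0.0, -1.0]]
wrist_force: [-1.4, 4.5, 4.9]
gripper_width: 0.135
gripper_force: 30.0
```

jog_arm(rows=[[[0,0,0,0],[0,0,0,0],[0,0,0,0],[0,0,0,0],[0,0,0,0]]], claw=0.6)

```text
time_s: 23.85
tcp_pos: [0.551, -0.2806, 0.2012]
ee_rot: [[-0.899, 0.437, -0.0], [0.437, 0.899, 0.0], [0.0, 0.0, -1.0]]
wrist_force: [0.2, -0.4, 0.9]
gripper_width: 0.573
gripper_force: 0.4
```

jog_arm(rows=[[[0,0,-0.01,0],[0,0,-0.02,0],[0,0,-0.03,0],[0,0,-0.03,0],[0,0,-0.02,0],[0,0,0,0],[0,0,0,0],[0,0,0,0]]])

```text
time_s: 24.85
tcp_pos: [0.5505, -0.2804, 0.3101]
ee_rot: [[-0.899, 0.437, -0.002], [0.437, 0.899, 0.001], [0.003, -0.0, -1.0]]
wrist_force: [-0.1, 0.2, 0.0]
gripper_width: 0.601
gripper_force: 0.0
```

```bash
python3 - <<'E'
from h import *
W=camera_model('wrist');im=save('wrist','pics/w6.png');s=sense()
print(s['time_s'],s['tcp_pos'],s['wrist_force'])
c=np.array([.5506,-.2796])
f=lambda d,r:c+r*np.array([np.cos(np.radians(d)),np.sin(np.radians(d))])
for z in(.146,.141):print(z,'bar top ends',[proj(W,(*f(d,.03),z+.015)).round(1) for d in(153.7,-26.3)],'rim',[proj(W,(*f(d,.038),z-.015)).round(1) for d in(153.7,-116,63.7)])
E
```

```text
24.9 [ 0.55061875 -0.28050518  0.31018841] [-0.39368221  0.18634008 -0.16601649]
0.146 bar top ends [array([330.1, 203.5]), array([329.4, 288.2])] rim [array([330.1, 183.4]), array([278.7, 234.1]), array([380.7, 234.5])]
0.141 bar top ends [array([330.1, 201.9]), array([329.4, 285.2])] rim [array([330.1, 182.2]), array([279.5, 232.1]), array([379.8, 232.6])]
```

View pics/w6.png

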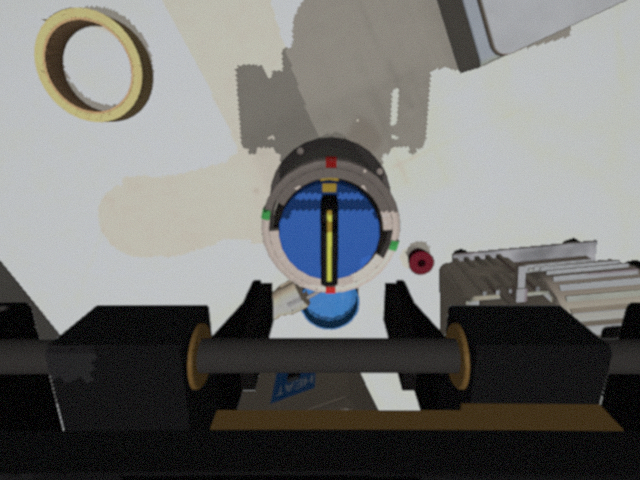

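```bash
python3 - <<'E'
from h import *
im=cv2.imread('pics/w6.png').astype(int)
for y in list(range(186,214,2))+list(range(276,296)):print(y,im[y,322:325].mean(0).round(),im[y,328:332].mean(0).round())
S=camera_model('scene');a=save('scene','pics/s2.png');cv2.imwrite('pics/s2.png',a[...,::-1])
f=lambda d,r:np.array([.5506+r*np.cos(np.radians(d)),-.2796+r*np.sin(np.radians(d))])
# bar silhouette in scene camera: yellow stripe on top
hsv=cv2.cvtColor(a,cv2.COLOR_RGB2HSV);m=cv2.inRange(hsv,(22,110,80),(36,255,255))
ys,xs=np.nonzero(m[255:310,370:450]);print('yellow mean',xs.mean()+370,ys.mean()+255,xs.min()+370,xs.max()+370,ys.min()+255,ys.max()+255,len(xs))
for z in(.146,.141):print(z,proj(S,(.5506,-.2796,z+.015)),[proj(S,(*f(d,.024),z+.015)) for d in(153.7,-26.3)])
E
```

```text
186 [ 59. 111. 131.] [ 48. 122. 145.]
188 [ 59. 112. 131.] [ 48. 121. 144.]
190 [ 59. 109. 127.] [ 52. 120. 142.]
192 [83. 76. 75.] [76. 80. 83.]
194 [77. 41. 22.] [59. 30. 12.]
196 [36. 20. 15.] [ 9.  9. 10.]
198 [11.  5.  2.] [ 8. 11. 10.]
200 [8. 8. 6.] [6. 6. 8.]
202 [15. 11.  8.] [4. 6. 5.]
204 [9. 6. 7.] [10.  8. 12.]
206 [10. 11. 10.] [18. 14. 14.]
208 [ 7. 10.  8.] [16. 18. 18.]
210 [ 9. 10.  8.] [30. 79. 96.]
212 [16. 16. 16.] [ 48. 116. 137.]
276 [22. 23. 22.] [ 72. 172. 170.]
277 [22. 21. 25.] [ 69. 171. 169.]
278 [27. 24. 26.] [ 70. 172. 170.]
279 [23. 25. 25.] [ 70. 171. 168.]
280 [28. 28. 30.] [ 66. 156. 154.]
281 [21. 20. 24.] [ 50. 115. 114.]
282 [26. 26. 24.] [34. 65. 64.]
283 [32. 33. 35.] [26. 27. 29.]
284 [53. 55. 58.] [27. 26. 29.]
285 [ 97. 102. 106.] [40. 42. 57.]
286 [143. 150. 154.] [ 47.  50. 102.]
287 [171. 179. 181.] [ 43.  51. 148.]
288 [181. 189. 192.] [ 42.  46. 175.]
289 [175. 185. 192.] [ 46.  50. 186.]
290 [171. 179. 188.] [ 45.  49. 184.]
291 [165. 163. 168.] [ 44.  49. 184.]
292 [173. 143. 131.] [ 82.  65. 179.]
293 [183. 131.  89.] [137.  92. 148.]
294 [188. 124.  69.] [180. 120. 100.]
295 [191. 127.  70.] [189. 125.  68.]
yellow mean 409.7142857142857 272.0 394 422 268 282 42
0.146 [410.01160449 270.21283781] [array([400.77656294, 272.0139146 ]), array([419.15903576, 268.42546424])]
0.141 [409.73611266 271.70295173] [array([400.52228845, 273.50601065]), array([418.86282384, 269.91347765])]
```

```bash
python3 - <<'E'
from h import *
W=camera_model('wrist');S=camera_model('scene')
def red(a,x,y,w,h):
    q=cv2.cvtColor(a,cv2.COLOR_BGR2HSV);m=cv2.inRange(q,(0,140,80),(8,255,255))|cv2.inRange(q,(172,140,80),(180,255,255))
    _,_,st,c=cv2.connectedComponentsWithStats(m[y:y+h,x:x+w]);return [(t[4],(t[:4]+[x,y,0,0]).tolist(),(k+[x,y]).round(1)) for t,k in zip(st[1:],c[1:]) if t[4]>5]
print(red(cv2.imread('pics/w6.png'),260,140,140,160));print(red(cv2.imread('pics/s2.png'),360,255,100,75))
f=lambda d,r:np.array([.5506+r*np.cos(np.radians(d)),-.2796+r*np.sin(np.radians(d))])
for C in(W,S):print([[proj(C,(*f(d,r),.12)).round(1) for r in(.0405,.054)] for d in(153.7,-26.3)])
s=cv2.imread('pics/s2.png');hsv=cv2.cvtColor(s,cv2.COLOR_BGR2HSV);m=cv2.inRange(hsv,(22,90,70),(36,255,255))
print([(x+385,y+260) for y,x in np.argwhere(m[260:290,385:435])])
for z in (.146,.143):print(proj(W,(*f(-26.3,.03),z+.015)),proj(W,(*f(153.7,.03),z+.015)),[proj(W,(*f(153.7,.03),z-.015))])
E
```

```text
[(np.int32(105), [326, 157, 10, 11], array([330.5, 162. ])), (np.int32(49), [326, 286, 9, 7], array([330.2, 289.4]))]
[]
[[array([330.1, 177. ]), array([330.2, 158.5])], [array([329.2, 277.6]), array([329.1, 292.9])]]
[[array([392.4, 285.3]), array([387.3, 286.3])], [array([422.9, 279.2]), array([427.9, 278.2])]]
[(np.int64(417), np.int64(268)), (np.int64(418), np.int64(268)), (np.int64(419), np.int64(268)), (np.int64(411), np.int64(269)), (np.int64(412), np.int64(269)), (np.int64(413), np.int64(269)), (np.int64(414), np.int64(269)), (np.int64(415), np.int64(269)), (np.int64(416), np.int64(269)), (np.int64(417), np.int64(269)), (np.int64(418), np.int64(269)), (np.int64(419), np.int64(269)), (np.int64(406), np.int64(270)), (np.int64(407), np.int64(270)), (np.int64(408), np.int64(270)), (np.int64(409), np.int64(270)), (np.int64(410), np.int64(270)), (np.int64(411), np.int64(270)), (np.int64(412), np.int64(270)), (np.int64(413), np.int64(270)), (np.int64(414), np.int64(270)), (np.int64(415), np.int64(270)), (np.int64(401), np.int64(271)), (np.int64(402), np.int64(271)), (np.int64(403), np.int64(271)), (np.int64(404), np.int64(271)), (np.int64(405), np.int64(271)), (np.int64(406), np.int64(271)), (np.int64(407), np.int64(271)), (np.int64(408), np.int64(271)), (np.int64(409), np.int64(271)), (np.int64(410), np.int64(271)), (np.int64(401), np.int64(272)), (np.int64(402), np.int64(272)), (np.int64(403), np.int64(272)), (np.int64(421), np.int64(275)), (np.int64(421), np.int64(276)), (np.int64(422), np.int64(276)), (np.int64(421), np.int64(277)), (np.int64(422), np.int64(277)), (np.int64(394), np.int64(281)), (np.int64(395), np.int64(281)), (np.int64(394), np.int64(282)), (np.int64(395), np.int64(282)), (np.int64(396), np.int64(282))]
[329.38996772 287.6179701 ] [330.10546495 202.95513215] [array([329.9830355 , 193.90201069])]
[329.38498424 285.78116534] [330.09195885 201.95655346] [array([329.97217754, 193.09897596])]
```

```bash
python3 -c "
from station import *
print(finish_job())"
```

```text
the job is handed in; nothing more can be done
None
```

The job is handed in at about 25 s of the 72 s allowed, with no verdict returned: the bottle stands upright in the canister and the lid is turned about 76° to the red marks. The lid looks sprung up and locked: the scene camera puts the handle near 146 mm, but a wrist view was less clear (about 143 mm).

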